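Pull the round plaster trap from the vacuum manifold

TASK

The tall round trap cartridge in the vacuum manifold is full of plaster dust. Pinch its two side tabs together to unclip it, lift it straight out and set it down upright on the floor of the steel tray without dropping it, then let go. Leave the two square cartridges snapped in.

Things in the scene. Friction and masses are not known exactly. Their poses are not given: they have to be found in the camera images.
- round_trap: White cartridge to take out: 105 mm tall, round upper body 32 mm across, foot 32 (x) by 48 mm (y). Origin: centre of the foot's underside, z up. Grey sprung tabs on its +y and -y sides, 22 mm wide, 8 to 88 mm above the origin, 52 mm over both, 39 mm when fully pinched (2 to 8.5 N each; both must go in 5 mm to unclip). Grip them 65 to 85 mm up, from above; clear of the socket after rising 40 mm. 0.11 to 0.21 kg.
- square_trap_a: Bystander: white cartridge with a square body, 32 by 32 mm, 84 mm tall, same foot, tabs and origin as round_trap. The three are snapped, in any order, into sockets 75 mm apart in a row along their x in an aluminium block, 240 by 90 mm, fixed to the bench, its top 43 mm above it; seated, the origins are 10 mm above the bench. Leave it there.
- square_trap_b: Bystander: a second square cartridge, the same as square_trap_a, in the remaining socket. Leave it there.
- tray: Open steel tray fixed to the bench, 170 mm (its x) by 150 mm (its y), 30 mm high, walls and floor 4 mm thick, empty. Origin: centre of its underside, z up. The cartridge may stand anywhere on its floor, turned any way.
Things that resemble listed ones, but are neither listed nor needed, are in the scene too. Of the things that look like the tray, the larger one is meant.

How it is judged:
By the outcome, as a careful person would: the job done as asked, in the order asked, and still so for the second after the job is handed in, with the robot touching nothing.
It also fails if it takes over 38 s, if anything falls off the work surface, if the arm or the gripper's body presses on something with over 40 N, if the wrist force passes 120 N, or if a joint passes its speed limit or range.

ROBOT

A 7-joint arm with a two-finger parallel gripper is mounted at the origin on the work surface. World frame = base frame: x ahead of the robot, y to its left, z up, the work surface at z = 0. Lengths are in m, angles in rad, forces in N, time in s.
With the tool pointing down it reaches from about 0.4 to 0.85 m from the base axis. Payload 4.5 kg.
Tool frame: the origin (TCP) lies on the centre line of the jaws, within the pads' length; the fingertips stand 14 mm ahead of it and the grasp point (between the pads) lies 5 mm behind it; y points along the fingers, z is the direction in which the jaws open and shut, and the axes are right-handed (so a half turn about y gives the same grasp; the last joint's range is limited). The gripper opens to 88 mm and grips with 3 to 60 N. Pads are 18 mm wide; open, the fingers measure 123 mm over their backs; the gripper's body (75 mm by 187 mm) begins 45 mm behind the grasp point.
Start: joints at [1.356, 0.689, -0.195, 1.565, 0.157, 0.902, -0.215], TCP at [0.154, -0.606, 0.253] pointing down, gripper open.
Joint ranges: [-3.01, 3.01], [-0.46, 2.08], [-1.47, 1.51], [0.13, 2.56], [-1, 4.14], [0.04, 2.09], [-2.66, 2.66]. Speed limits (rad/s): [2.57, 2.57, 3.14, 3.14, 3.14, 3.14, 3.14].

INTERFACE

Orientations are given as a unit quaternion [x, y, z, w].
In Python, from plant import get_state, imaging, job gives the robot as it stands.
- The arm moves only by the tool send_rows, never from a script. Its argument "motion" is a list that holds one entry, the list of rows, each a list of 7 numbers: the turn, a rotation vector about the tool's x, y, z scaled (see below), then the shift along the tool's x, y, z scaled (see below), then the gripper's target within -1 to 1 (shut at 1, half-way at 0, fully open at -1). In form: [[[rx, ry, rz, tx, ty, tz, gripper], ...]]. A call has exactly 5 rows; each row shifts and turns the commanded pose from where the row before left it, along the tool's axes as they then stand; what a row does not reach is not made up. The controller multiplies each number of a shift by 0.02 m and each number of a turn by 0.08 rad. A row lasts 1/12 s, in which the tool goes at most 41.7 mm and 7.16 degrees, less where a joint would pass 70% of its speed; a pose out of reach is approached as far as the arm can. A call with a number of a shift or a turn outside -1 to 1 is refused whole. A call with a gripper value outside its range is refused whole. The fingers move at their own pace and stop on an object; "force" is the grip in N (left out, the last holds). Time passes only in rows, so rows that do not move let the fingers close, or fill a call up. It gives the time, the measured TCP pose, the force and the opening at its end, in the units of the state.
- get_state(): the state, without advancing time (a new reading comes with each control period).
- imaging.snapshot(name): name is "side" or "top" or "wrist"; returns a dict with "img" (480x640x3 uint8, red, green, blue), "camera_matrix" (3x3 intrinsics, pixels), "R" (3x3) and "t" (3): a world point X has camera coordinates R X + t; the wrist camera has in their place "hand_eye" (4x4, takes a point from camera to tool coordinates, whose origin is the TCP and whose axes are the tool frame's). Camera axes: x right, y down, z forward; pixel columns grow to the right and rows downward; lengths in m; the calibration is good to about 2 mm. A picture is of the moment at which its call begins: read the wrist's pose just before it. There is no depth.
- job.finish_job(): hands the job in, once; it reports no verdict.
The state is a dict: "clock": time; "q": joint angles; "qd": joint speeds; "joint_torque": joint torques, N m; "tool_pos": TCP position; "eef_rot": TCP orientation; "contact_force": force on the tool from outside, world axes, zero at the start; "moment": the same for the moment, N m; "opening": opening from 0.0 (shut) to 1.0 (fully open).
Only numpy, scipy, OpenCV 4.12 (cv2) and the standard library are available. Lean on these libraries where they do the work, as an engineer would, in place of code of your own. Each camera call takes 0.05 s, during which the arm holds its last target.

## Working session

There is one attempt and no reset: what is moved stays moved. The work goes in short steps, Python scripts to look and compute and a tool call to move; the robot and the scene stay as the last step left them, time stands still between calls to the robot, and variables do not carry over. Pictures are saved under pics/ and viewed, and the job is handed in when it is done.

Besides the shell and the picture viewer there is one more tool, called after "Request:" as a command line: name --argument value ..., lists and objects as JSON in quotes. send_rows: Moves the arm, as the interface text tells. Its arguments: {"type":"object","properties":{"motion":{"type":"array"},"force":{"type":"number"}},"required":["motion"]}

```bash
mkdir -p pics; ls
python3 - <<'E'
from plant import get_state, imaging
import cv2,pickle
s=get_state();print(s)
for n in("side","top","wrist"):
    d=imaging.snapshot(n);cv2.imwrite(f"pics/{n}0.png",d["img"][:,:,::-1]);pickle.dump(d,open(f"{n}0.pkl","wb"))
    print(n,{k:v for k,v in d.items() if k!="img"})
E
```

```text
pics
{'clock': 0.0, 'q': array([ 1.35583483,  0.6899544 , -0.19449587,  1.56635174,  0.15726271,
        0.90248911, -0.21510792]), 'qd': array([ 0.00278505,  0.00064537,  0.00011462, -0.0008946 , -0.00142338,
       -0.00023199,  0.00041375]), 'joint_torque': array([ 7.21799734e-04, -5.27554929e+01, -1.26691740e+00, -1.53430098e+01,
       -5.27141453e-02,  6.57298457e-03,  1.72931022e-04]), 'tool_pos': array([ 0.1536802 , -0.60518306,  0.25192595]), 'eef_rot': array([-0.08785844,  0.70227292, -0.70101128,  0.08761751]), 'contact_force': array([ 0.03211747, -0.71525653, -0.90022131]), 'moment': array([-0.00811341, -0.04880346, -0.00074292]), 'opening': 1.0012705735958547}
side {'camera_matrix': array([[435.41883983,   0.        , 319.12646117],
       [  0.        , 435.41883983, 237.46667138],
       [  0.        ,   0.        ,   1.        ]]), 'R': array([[-0.71052888, -0.70348262, -0.01615302],
       [-0.51414562,  0.53469431, -0.6706387 ],
       [ 0.4804196 , -0.46820316, -0.74160826]]), 't': array([0.43485592, 0.27859084, 0.49636371])}
top {'camera_matrix': array([[469.46795
[... 171 characters left out ...]
189 ,  0.02321956],
       [-0.98968469,  0.02142   , -0.14165238],
       [ 0.1410727 , -0.02651485, -0.98964411]]), 't': array([0.06344574, 0.54979878, 0.80681848])}
wrist {'camera_matrix': array([[344.03903395,   0.        , 322.76227242],
       [  0.        , 344.03903395, 239.62506389],
       [  0.        ,   0.        ,   1.        ]]), 'hand_eye': array([[ 5.68856964e-04,  9.60561743e-01,  2.78066205e-01,
        -7.18206239e-02],
       [-6.31208096e-04, -2.78065850e-01,  9.60561807e-01,
        -1.32173467e-01],
       [ 9.99999639e-01, -7.21939913e-04,  4.48134654e-04,
         6.73926452e-04],
       [ 0.00000000e+00,  0.00000000e+00,  0.00000000e+00,
         1.00000000e+00]])}
```

View pics/side0.png

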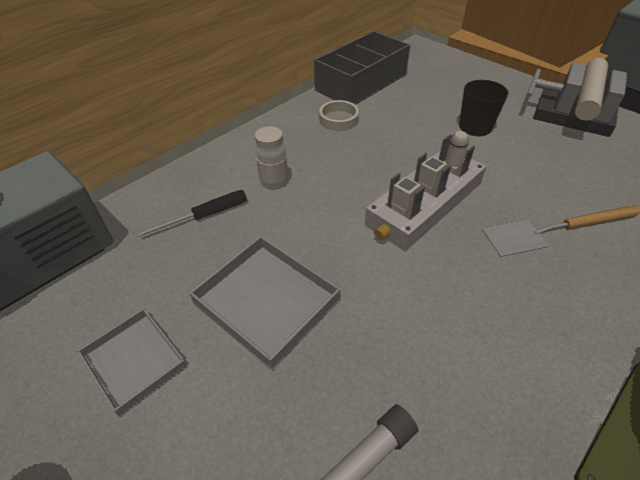

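View pics/top0.png

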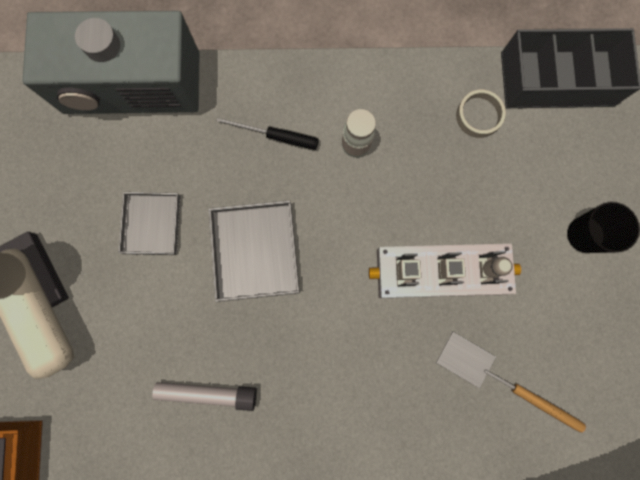

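View pics/wrist0.png

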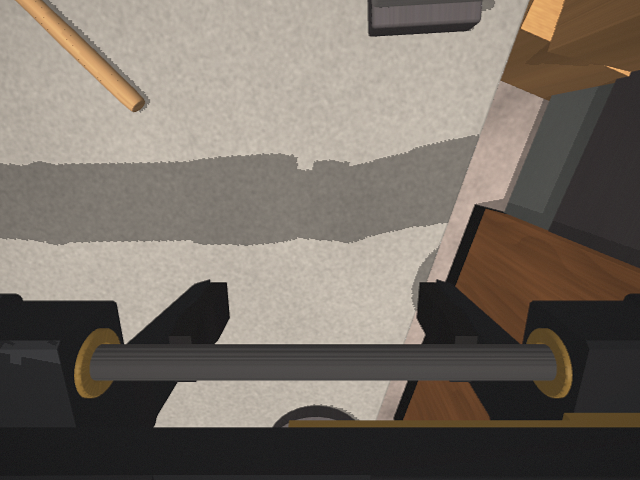

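The top view shows the manifold at (447,270), with a round-topped cartridge at (500,267) and square ones at (409,270) and (454,269). There are two trays, a large one at (255,250) and a small one at (150,224). I'll enlarge both and measure.

```bash
cat > h.py <<'E'
import numpy as np,pickle,cv2
def ray(d,uv,z):
    K,R,t=d["camera_matrix"],d["R"],d["t"]
    c=-R.T@t; v=R.T@np.linalg.solve(K,[uv[0],uv[1],1.])
    return c+v*(z-c[2])/v[2]
def proj(d,X):
    p=d["camera_matrix"]@(d["R"]@np.array(X)+d["t"]);return p[:2]/p[2]
E
python3 - <<'E'
from h import *
from scipy.spatial.transform import Rotation as Ro
t=pickle.load(open("top0.pkl","rb"));s=pickle.load(open("side0.pkl","rb"))
a=cv2.resize(t["img"][230:310,360:530],None,fx=4.7,fy=4.7,interpolation=2)
b=cv2.resize(s["img"][120:250,355:495],None,fx=4.5,fy=4.5,interpolation=2)
c=cv2.resize(t["img"][180:310,110:310],None,fx=4,fy=4,interpolation=2)
for n,i in(("a",a),("b",b),("c",c)): cv2.imwrite(f"pics/c{n}.png",i[:,:,::-1]);print(i.shape)
g=Ro.from_quat([-0.08785844,0.70227292,-0.70101128,0.08761751]).as_matrix();print(g)
# block bright mask
im=t["img"].astype(int);print(im[250,385],im[290,450],im[310,450])
m=((im.min(2)>150)).astype(np.uint8);m[:, :360]=0;m[:235]=0;m[305:]=0;m[:,525:]=0
cs,_=cv2.findContours(m,0,2);k=max(cs,key=cv2.contourArea);r=cv2.minAreaRect(k);print(r)
for p in cv2.boxPoints(r):print(p,ray(t,p,.043))
E
```

```text
(376, 799, 3)
(585, 630, 3)
(520, 800, 3)
[[-9.69208133e-01 -5.59480739e-04  2.46242324e-01]
 [-2.46242931e-01  1.72816205e-03 -9.69206599e-01]
 [ 1.16705784e-04 -9.99998350e-01 -1.81271689e-03]]
[106 101  97] [194 182 173] [130 125 112]
((447.3695068359375, 269.7480163574219), (50.7606086730957, 134.04937744140625), 88.0079116821289)
[379.50305 246.71292] [ 0.53785923 -0.0443788   0.043     ]
[513.47144 242.05319] [ 0.54101913 -0.28742641  0.043     ]
[515.23596 292.7831 ] [ 0.44994888 -0.28312251  0.043     ]
[381.26758 297.44284] [ 0.44756545 -0.04379369  0.043     ]
```

View pics/ca.png

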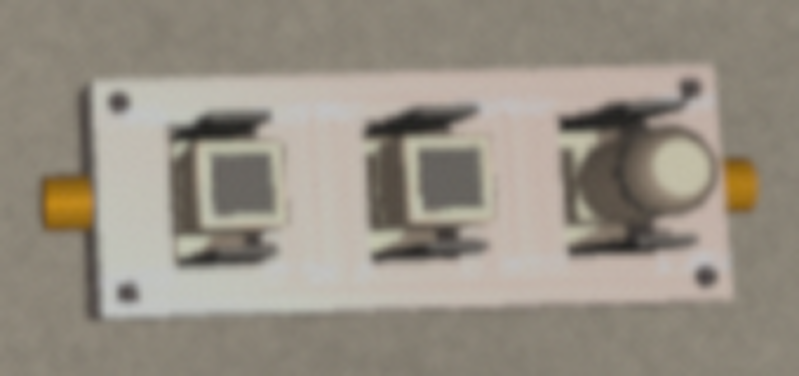

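View pics/cb.png

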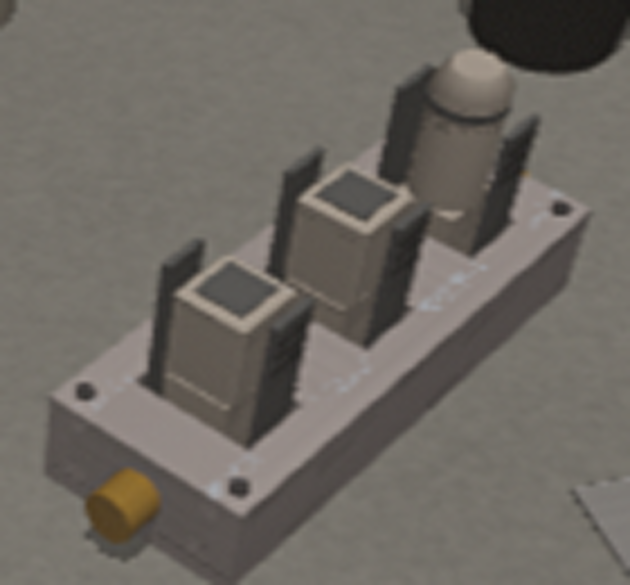

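View pics/cc.png

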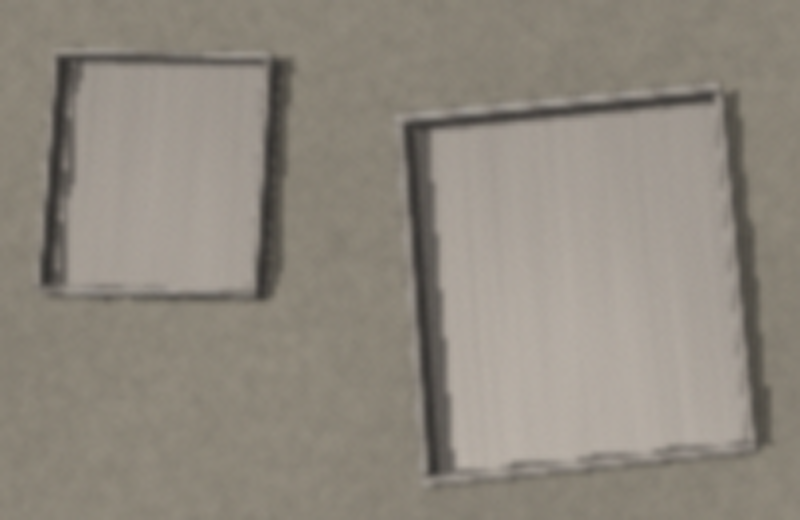

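The round cartridge is the one with the domed top at top-view (502,266). The other two candidates, at (411,269) and (457,268), have square tops, so they are the bystanders. The meant tray is the larger one at (255,251), not the small one at (150,224).

Run:
```python
from h import *
t=pickle.load(open("top0.pkl","rb"));s=pickle.load(open("side0.pkl","rb"))
def f(p,sc,o):return (np.array(p)+.5)/sc-.5+o
B=[ray(t,f(p,4.7,[360,230]),.043) for p in[(92,80),(714,66),(733,298),(103,318)]]
B=np.array(B);print(B.round(4));c=B.mean(0);print("c",c)
print("edges",[np.linalg.norm(B[i]-B[i-1]).round(4) for i in range(4)])
r=((B[1]+B[2])-(B[0]+B[3]));r/=np.linalg.norm(r);print("row dir",r,"angle from -y",np.degrees(np.arctan2(r[0],-r[1])))
S=[ray(s,f(p,4.5,[355,120]),.043) for p in[(52,402),(240,517),(590,212)]];S=np.array(S);print("side corners",S.round(4),"c",(S[0]+S[2])/2)
r2=S[2]-S[1];print("side row ang",np.degrees(np.arctan2(r2[0],-r2[1])))
# dome: triangulate top centre
import itertools
print("dome top@.115 top",ray(t,f((683,170),4.7,[360,230]),.115),"side",ray(s,f((478,52),4.5,[355,120]),.115))
o=c+.075*r;print("socket",o)
# tab tops at .098
for p in[(578,122),(690,100),(575,250),(692,240)]:print("tab",ray(t,f(p,4.7,[360,230]),.098))
for p in[(400,80),(432,67),(508,130),(538,117)]:print("tab side",ray(s,f(p,4.5,[355,120]),.098))
T=np.array([ray(t,f(p,4,[110,180]),.030) for p in[(403,120),(720,88),(757,450),(427,485)]]);print("tray",T.round(4),T.mean(0))
print([np.linalg.norm(T[i]-T[i-1]).round(4) for i in range(4)])
for X in [*T]:print(proj(s,X).round(1))
```

```text
[[ 0.538  -0.0438  0.043 ]
 [ 0.5382 -0.2836  0.043 ]
 [ 0.4495 -0.2837  0.043 ]
 [ 0.4479 -0.0443  0.043 ]]
c [ 0.4934035  -0.16384322  0.043     ]
edges [np.float64(0.0902), np.float64(0.2398), np.float64(0.0887), np.float64(0.2394)]
row dir [ 0.00382601 -0.99999268  0.        ] angle from -y 0.21921462889684268
side corners [[ 0.5383 -0.0404  0.043 ]
 [ 0.4514 -0.042   0.043 ]
 [ 0.451  -0.2802  0.043 ]] c [ 0.49464802 -0.16033334  0.043     ]
side row ang -0.0799287660906388
dome top@.115 top [ 0.49270727 -0.23888341  0.115     ] side [ 0.5009497  -0.24505439  0.115     ]
socket [ 0.49369045 -0.23884267  0.043     ]
tab [ 0.512085   -0.20940874  0.098     ]
tab [ 0.51908847 -0.25038253  0.098     ]
tab [ 0.46660215 -0.20503436  0.098     ]
tab [ 0.46914222 -0.24710672  0.098     ]
tab side [ 0.52377861 -0.23130715  0.098     ]
tab side [ 0.51952014 -0.24759297  0.098     ]
tab side [ 0.47486797 -0.23210326  0.098     ]
tab side [ 0.47096051 -0.24737813  0.098     ]
tray [[0.6145 0.2605 0.03  ]
 [0.6266 0.1159 0.03  ]
 [0.4609 0.1017 0.03  ]
 [0.4489 0.2483 0.03  ]] [0.53773562 0.18161212 0.03      ]
[np.float64(0.166), np.float64(0.1451), np.float64(0.1664), np.float64(0.1471)]
[194.3 292.5]
[263.3 236.4]
[342.9 288.5]
[274.1 359.3]
```

Request:
send_rows --motion '[[[0, -1, 0, 0, 0, 0, -1], [0, -1, 0, 0, 0, 0, -1], [0, -1, 0, 0, 0, 0, -1], [0, -1, 0, 0, 0, 0, -1], [0, -1, 0, 0, 0, 0, -1]]]'

```text
clock: 0.57
tool_pos: [0.1538, -0.6055, 0.2524]
eef_rot: [-0.227, 0.67, -0.67, 0.227]
contact_force: [0.2, -0.1, -0.2]
opening: 0.998
```

Request:
send_rows --motion '[[[0, -1, 0, 0, 0, 0, -1], [0, -1, 0, 0, 0, 0, -1], [0, -1, 0, 0, 0, 0, -1], [0, -1, 0, 0, 0, 0, -1], [0, -1, 0, 0, 0, 0, -1]]]'

```text
clock: 0.98
tool_pos: [0.1537, -0.6056, 0.2524]
eef_rot: [-0.355, 0.612, -0.611, 0.355]
contact_force: [0.1, 0.3, -0.8]
opening: 0.998
```

Request:
send_rows --motion '[[[0, -1, 0, 0, 0, 0, -1], [0, -1, 0, 0, 0, 0, -1], [0, -1, 0, 0, 0, 0, -1], [0, -1, 0, 0, 0, 0, -1], [0, -1, 0, 0, 0, 0, -1]]]'

```text
clock: 1.4
tool_pos: [0.1537, -0.6056, 0.2524]
eef_rot: [-0.47, 0.529, -0.528, 0.47]
contact_force: [0.1, -0.1, -0.8]
opening: 1.0
```

Request:
send_rows --motion '[[[0, -1, 0, 0, 0, 0, -1], [0, -0.5, 0, 0, 0, 0, -1], [0, 0, 0, 0, 0, 0, -1], [0, 0, 0, 0, 0, 0, -1], [0, 0, 0, 0, 0, 0, -1]]]'

```text
clock: 1.82
tool_pos: [0.1538, -0.6057, 0.2526]
eef_rot: [-0.499, 0.501, -0.501, 0.499]
contact_force: [0.3, 0.6, -0.7]
opening: 0.999
```

```bash
cat > st.py <<'E'
from plant import get_state
from scipy.spatial.transform import Rotation as Ro
import numpy as np,sys
s=get_state();R=Ro.from_quat(s["eef_rot"]).as_matrix();p=s["tool_pos"]
print("t",s["clock"],"pos",p.round(4),"q",s["q"].round(2),"F",s["contact_force"].round(1),"open",round(s["opening"],3))
Rd=np.array([[0,0,1],[-1,0,0],[0,-1,0]]).astype(float)
print("rot left",(Ro.from_matrix(R.T@Rd).as_rotvec()/.08).round(2))
if len(sys.argv)>1: print("shift left (units)",(R.T@(np.array(list(map(float,sys.argv[1:4])))-p)/.02).round(2))
E
python3 st.py 0.494 -0.238 0.2
```

```text
t 1.8167 pos [ 0.1538 -0.6057  0.2526] q [ 1.55  0.73 -0.57  1.55  0.45  0.99  0.85] F [ 0.3  0.6 -0.7] open 0.999
rot left [ 0.   -0.04 -0.  ]
shift left (units) [-18.44   2.63  16.95]
```

Request:
send_rows --motion '[[[0, 0, 0, -0.9, 0, 0.83, -1], [0, 0, 0, -0.9, 0, 0.83, -1], [0, 0, 0, -0.9, 0, 0.83, -1], [0, 0, 0, -0.9, 0, 0.83, -1], [0, 0, 0, -0.9, 0, 0.83, -1]]]'

```text
clock: 2.23
tool_pos: [0.2378, -0.515, 0.2528]
eef_rot: [0.499, -0.501, 0.501, -0.499]
contact_force: [0.8, 0.2, 0.4]
opening: 0.999
```

Request:
send_rows --motion '[[[0, 0, 0, -0.9, 0, 0.83, -1], [0, 0, 0, -0.9, 0, 0.83, -1], [0, 0, 0, -0.9, 0, 0.83, -1], [0, 0, 0, -0.9, 0, 0.83, -1], [0, 0, 0, -0.9, 0, 0.83, -1]]]'

```text
clock: 2.65
tool_pos: [0.321, -0.4252, 0.2529]
eef_rot: [0.499, -0.501, 0.501, -0.499]
contact_force: [1.0, -0.3, 0.7]
opening: 1.002
```

Request:
send_rows --motion '[[[0, 0, 0, -0.9, 0, 0.83, -1], [0, 0, 0, -0.9, 0, 0.83, -1], [0, 0, 0, -0.9, 0, 0.83, -1], [0, 0, 0, -0.9, 0, 0.83, -1], [0, 0, 0, -0.9, 0, 0.83, -1]]]'

```text
clock: 3.07
tool_pos: [0.4043, -0.3353, 0.2529]
eef_rot: [0.499, -0.501, 0.501, -0.499]
contact_force: [0.0, -0.3, 0.1]
opening: 0.998
```

Request:
send_rows --motion '[[[0, 0, 0, -0.9, 0, 0.83, -1], [0, 0, 0, -0.9, 0, 0.83, -1], [0, 0, 0, -0.9, 0, 0.83, -1], [0, 0, 0, -0.9, 0, 0.83, -1], [0, 0, 0, 0, 0, 0, -1]]]'

```text
clock: 3.48
tool_pos: [0.4743, -0.2591, 0.2535]
eef_rot: [-0.499, 0.498, -0.499, 0.503]
contact_force: [0.5, 0.3, 0.6]
opening: 0.999
```

```bash
python3 st.py 0.494 -0.238 0.2
python3 - <<'E'
from plant import get_state, imaging
import cv2,pickle
s=get_state();d=imaging.snapshot("wrist");d["s"]=s;pickle.dump(d,open("w1.pkl","wb"));cv2.imwrite("pics/w1.png",d["img"][:,:,::-1])
E
```

```text
t 3.4833 pos [ 0.4743 -0.2591  0.2535] q [ 0.74  0.62 -0.54  1.81  0.41  0.82  0.01] F [0.5 0.3 0.6] open 0.999
rot left [-0.06  0.06 -0.04]
shift left (units) [-1.04  2.68  0.98]
```

View pics/w1.png

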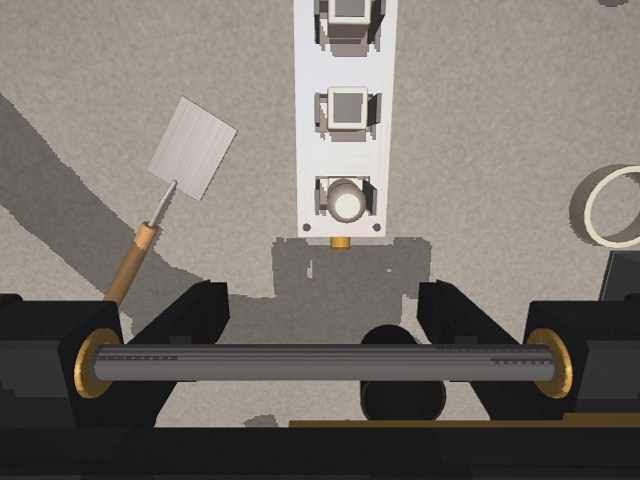

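The wrist view shows the round trap's dome at (346,203), its tabs at (318,195) and (374,195), and the block's near end at rows ~237, between columns 298 and 386. I'll cross-check the position from it.

```bash
python3 - <<'E'
from h import *
from scipy.spatial.transform import Rotation as Ro
d=pickle.load(open("w1.pkl","rb"));s=d["s"];R=Ro.from_quat(s["eef_rot"]).as_matrix();H=d["hand_eye"]
def wr(uv,z):
    v=R@H[:3,:3]@np.linalg.solve(d["camera_matrix"],[*uv,1.]);c=s["tool_pos"]+R@H[:3,3];return (c+v*(z-c[2])/v[2]).round(4)
for n,uv,z in[("cornL",(298,237),.043),("cornR",(386,237),.043),("dome",(346.5,202),.105),("tabLo",(316,195),.098),("tabRo",(376,195),.098)]:print(n,wr(uv,z))
i=cv2.resize(d["img"][150:250,280:410],None,fx=5.5,fy=5.5,interpolation=2);cv2.imwrite("pics/w1c.png",i[:,:,::-1])
E
python3 st.py 0.494 -0.238 0.2
```

```text
cornL [ 0.4503 -0.2842  0.043 ]
cornR [ 0.5413 -0.2839  0.043 ]
dome [ 0.4949 -0.2368  0.105 ]
tabLo [ 0.4697 -0.2322  0.098 ]
tabRo [ 0.5201 -0.232   0.098 ]
t 3.5333 pos [ 0.4722 -0.2616  0.2531] q [ 0.75  0.62 -0.53  1.81  0.41  0.82  0.01] F [-0.3 -0.5  0.6] open 1.004
rot left [-0.03  0.03 -0.01]
shift left (units) [-1.18  2.66  1.09]
```

View pics/w1c.png

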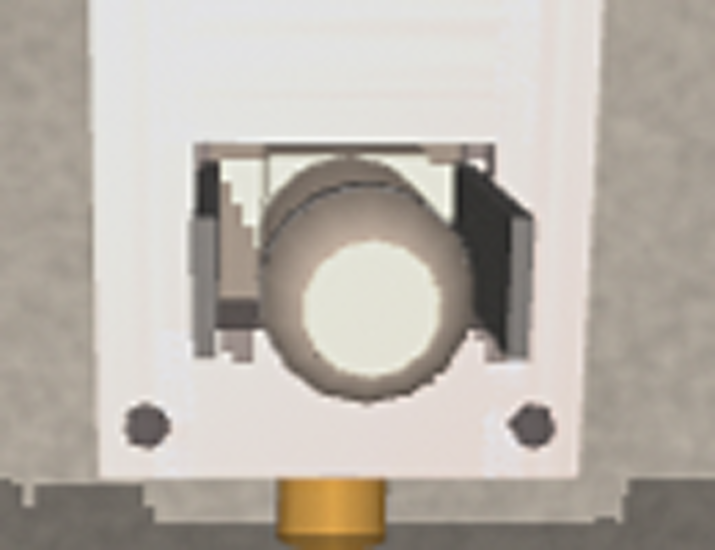

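Request:
send_rows --motion '[[[0, 0, 0, -0.4, 0.4, 0.4, -1], [0, 0, 0, -0.4, 0.7, 0.4, -1], [0, 0, 0, -0.4, 0.7, 0.3, -1], [0, 0, 0, 0, 0.7, 0, -1], [0, 0, 0, 0, 0, 0, -1]]]'

```text
clock: 3.95
tool_pos: [0.4901, -0.2407, 0.2005]
eef_rot: [-0.5, 0.502, -0.499, 0.498]
contact_force: [-0.5, -0.6, 0.1]
opening: 0.999
```

```bash
python3 st.py 0.4947 -0.238 0.080
python3 - <<'E'
from plant import get_state, imaging
import cv2,pickle
s=get_state();d=imaging.snapshot("wrist");d["s"]=s;pickle.dump(d,open("w2.pkl","wb"));cv2.imwrite("pics/w2.png",d["img"][:,:,::-1])
E
python3 st.py 0.4947 -0.238 0.080
```

```text
t 3.95 pos [ 0.4901 -0.2407  0.2005] q [ 0.66  0.69 -0.48  1.85  0.47  0.72 -0.09] F [-0.5 -0.6  0.1] open 0.999
rot left [ 0.06 -0.03 -0.01]
shift left (units) [-0.13  6.02  0.26]
t 4.0 pos [ 0.4904 -0.2412  0.2017] q [ 0.66  0.69 -0.48  1.84  0.47  0.72 -0.09] F [-0.1 -0.5  0.2] open 1.0
rot left [ 0.04 -0.04  0.  ]
shift left (units) [-0.16  6.08  0.23]
```

View pics/w2.png

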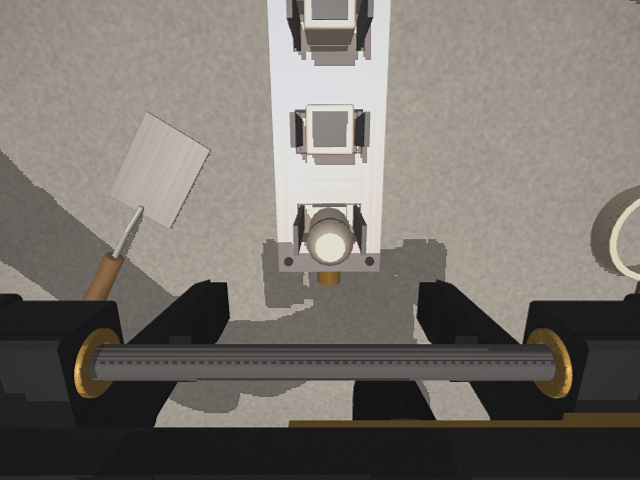

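Request:
send_rows --motion '[[[0, 0, 0, -0.15, 0, 0.2, -1], [0, 0, 0, 0, 0.6, 0, -1], [0, 0, 0, 0, 0.6, 0, -1], [0, 0, 0, 0, 0.6, 0, -1], [0, 0, 0, 0, 0, 0, -1]]]'

```text
clock: 4.42
tool_pos: [0.4953, -0.2379, 0.166]
eef_rot: [-0.5, 0.501, -0.5, 0.499]
contact_force: [-0.6, 0.5, 0.2]
opening: 1.003
```

```bash
python3 st.py 0.4945 -0.238 0.080
```

```text
t 4.4167 pos [ 0.4953 -0.2379  0.166 ] q [ 0.63  0.74 -0.45  1.87  0.51  0.65 -0.13] F [-0.6  0.5  0.2] open 1.003
rot left [ 0.02 -0.04  0.  ]
shift left (units) [ 0.    4.3  -0.03]
```

Request:
send_rows --motion '[[[0, 0, 0, 0, 0.8, 0, -1], [0, 0, 0, 0, 0.8, 0, -1], [0, 0, 0, 0, 0.8, 0, -1], [0, 0, 0, 0, 0.8, 0, -1], [0, 0, 0, 0, 0, 0, -1]]]'

```text
clock: 4.83
tool_pos: [0.4952, -0.2377, 0.1016]
eef_rot: [-0.5, 0.501, -0.5, 0.499]
contact_force: [0.4, 0.1, 0.2]
opening: 1.004
```

```bash
python3 st.py 0.4945 -0.238 0.080
python3 - <<'E'
from plant import get_state, imaging
import cv2,pickle
s=get_state();d=imaging.snapshot("wrist");cv2.imwrite("pics/w3.png",d["img"][:,:,::-1])
E
python3 st.py 0.4945 -0.238 0.080
```

```text
t 4.8333 pos [ 0.4952 -0.2377  0.1016] q [ 0.58  0.84 -0.37  1.9   0.58  0.51 -0.2 ] F [0.4 0.1 0.2] open 1.004
rot left [ 0.03 -0.03 -0.  ]
shift left (units) [ 0.02  1.08 -0.03]
t 4.8833 pos [ 0.4958 -0.2378  0.1028] q [ 0.58  0.84 -0.37  1.9   0.58  0.51 -0.2 ] F [-0.4 -0.1 -0.6] open 1.001
rot left [ 0.01 -0.03  0.  ]
shift left (units) [ 0.01  1.14 -0.07]
```

View pics/w3.png

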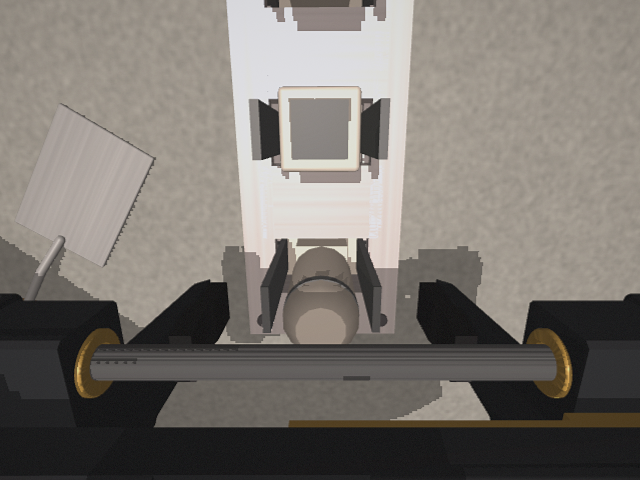

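The trap is centred between the fingers: the tabs are at columns 262 and 386, so mid 324, against a finger mid of ~323. I'll lower the tool and pinch.

Request:
send_rows --motion '[[[0, 0, 0, 0, 0.5, 0, -1], [0, 0, 0, 0, 0.6, 0, -1], [0, 0, 0, 0, 0, 0, -1], [0, 0, 0, 0, 0, 0, -1], [0, 0, 0, 0, 0, 0, -1]]]' --force 30

```text
clock: 5.3
tool_pos: [0.4966, -0.2377, 0.0816]
eef_rot: [0.499, -0.5, 0.501, -0.5]
contact_force: [0.9, -0.4, 1.0]
opening: 0.998
```

```bash
python3 st.py 0.4945 -0.238 0.080
```

```text
t 5.3 pos [ 0.4966 -0.2377  0.0816] q [ 0.56  0.87 -0.34  1.91  0.61  0.46 -0.22] F [ 0.9 -0.4  1. ] open 0.998
rot left [-0.02 -0.03  0.01]
shift left (units) [ 0.02  0.08 -0.11]
```

Request:
send_rows --motion '[[[0, 0, 0, 0, 0.05, -0.05, -1], [0, 0, 0, 0, 0, 0, 1], [0, 0, 0, 0, 0, 0, 1], [0, 0, 0, 0, 0, 0, 1], [0, 0, 0, 0, 0, 0, 1]]]' --force 25

```text
clock: 5.72
tool_pos: [0.4951, -0.2375, 0.0799]
eef_rot: [0.499, -0.5, 0.501, -0.5]
contact_force: [0.5, 0.1, 0.4]
opening: 0.722
```

Request:
send_rows --motion '[[[0, 0, 0, 0, 0, 0, 1], [0, 0, 0, 0, 0, 0, 1], [0, 0, 0, 0, 0, 0, 1], [0, 0, 0, 0, 0, 0, 1], [0, 0, 0, 0, 0, 0, 1]]]'

```text
clock: 6.13
tool_pos: [0.4949, -0.2375, 0.0802]
eef_rot: [0.5, -0.5, 0.501, -0.499]
contact_force: [-1.3, -0.4, 5.3]
opening: 0.404
```

```bash
python3 st.py 0.4945 -0.238 0.080
```

```text
t 6.1333 pos [ 0.4949 -0.2375  0.0802] q [ 0.56  0.87 -0.33  1.92  0.61  0.46 -0.22] F [-1.3 -0.4  5.3] open 0.404
rot left [ 0.   -0.02  0.01]
shift left (units) [ 0.03  0.01 -0.02]
```

Request:
send_rows --motion '[[[0, 0, 0, 0, 0, 0, 1], [0, 0, 0, 0, 0, 0, 1], [0, 0, 0, 0, 0, 0, 1], [0, 0, 0, 0, 0, 0, 1], [0, 0, 0, 0, 0, 0, 1]]]'

```text
clock: 6.55
tool_pos: [0.4949, -0.2375, 0.0802]
eef_rot: [0.5, -0.5, 0.501, -0.499]
contact_force: [-1.5, 0.2, 5.1]
opening: 0.402
```

```bash
python3 st.py
python3 - <<'E'
from plant import imaging
import cv2,numpy as np
a=imaging.snapshot("side")["img"][60:260,340:560];b=imaging.snapshot("wrist")["img"]
cv2.imwrite("pics/s4.png",cv2.resize(a,None,fx=2.9,fy=2.9,interpolation=2)[:,:,::-1]);cv2.imwrite("pics/w4.png",b[:,:,::-1])
E
```

```text
t 6.55 pos [ 0.4949 -0.2375  0.0802] q [ 0.56  0.87 -0.33  1.92  0.61  0.46 -0.22] F [-1.5  0.2  5.1] open 0.402
rot left [ 0.   -0.02  0.01]
```

View pics/s4.png

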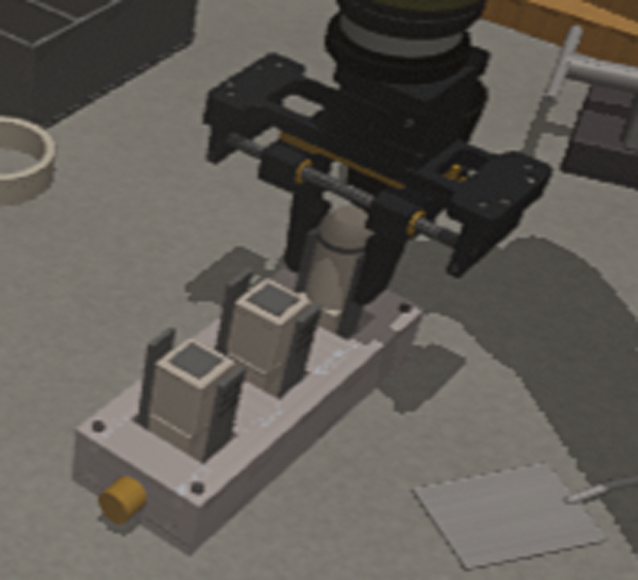

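View pics/w4.png

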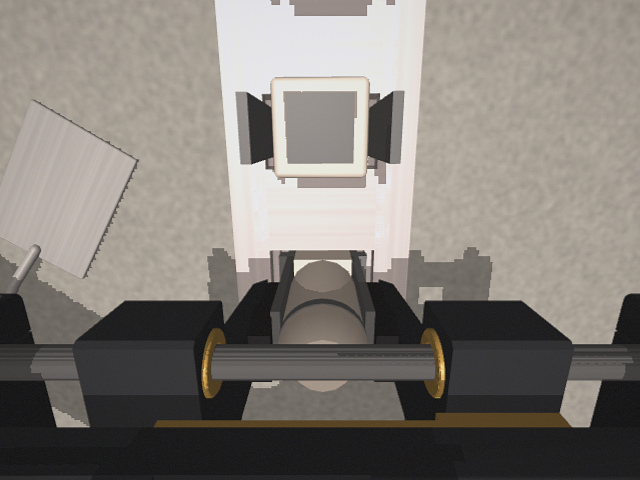

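Both tabs are pinched in against the body, at columns ~280 and 368. Now a slow lift straight up.

Request:
send_rows --motion '[[[0, 0, 0, 0, -0.2, 0, 1], [0, 0, 0, 0, -0.3, 0, 1], [0, 0, 0, 0, -0.3, 0, 1], [0, 0, 0, 0, -0.3, 0, 1], [0, 0, 0, 0, 0, 0, 1]]]'

```text
clock: 7.07
tool_pos: [0.4958, -0.2377, 0.103]
eef_rot: [0.499, -0.5, 0.501, -0.5]
contact_force: [-0.1, -0.4, -0.6]
opening: 0.403
```

```bash
python3 st.py 0.495 -0.2375 0.20
python3 - <<'E'
from plant import imaging
import cv2,numpy as np
a=imaging.snapshot("side")["img"][60:260,340:560]
cv2.imwrite("pics/s5.png",cv2.resize(a,None,fx=2.9,fy=2.9,interpolation=2)[:,:,::-1])
E
```

```text
t 7.0667 pos [ 0.4958 -0.2377  0.103 ] q [ 0.58  0.84 -0.37  1.91  0.59  0.5  -0.2 ] F [-0.1 -0.4 -0.6] open 0.403
rot left [-0.03 -0.03  0.01]
shift left (units) [-0.01 -4.85 -0.03]
```

View pics/s5.png

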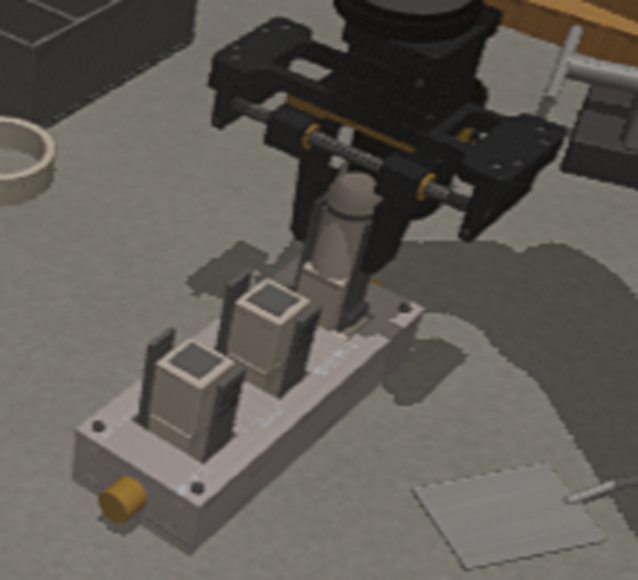

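It is coming out straight, with its foot visible. Continuing up.

Request:
send_rows --motion '[[[0, 0, 0, 0, -0.4, 0, 1], [0, 0, 0, 0, -0.5, 0, 1], [0, 0, 0, 0, -0.6, 0, 1], [0, 0, 0, 0, -0.6, 0, 1], [0, 0, 0, 0, -0.6, 0, 1]]]'

```text
clock: 7.53
tool_pos: [0.495, -0.2374, 0.157]
eef_rot: [0.499, -0.5, 0.501, -0.5]
contact_force: [0.1, -0.1, -2.2]
opening: 0.399
```

Request:
send_rows --motion '[[[0, 0, 0, 0, -0.6, 0, 1], [0, 0, 0, 0, -0.6, 0, 1], [0, 0, 0, 0, -0.6, 0, 1], [0, 0, 0, 0, -0.6, 0, 1], [0, 0, 0, 0, -0.3, 0, 1]]]'

```text
clock: 7.95
tool_pos: [0.4956, -0.2375, 0.2117]
eef_rot: [0.499, -0.5, 0.501, -0.5]
contact_force: [0.6, -0.4, -1.9]
opening: 0.399
```

```bash
python3 st.py 0.538 0.182 0.20
python3 - <<'E'
from plant import imaging
import cv2,numpy as np
a=imaging.snapshot("side")["img"][20:260,340:600];b=imaging.snapshot("wrist")["img"]
cv2.imwrite("pics/s6.png",cv2.resize(a,None,fx=2.4,fy=2.4,interpolation=2)[:,:,::-1]);cv2.imwrite("pics/w6.png",b[:,:,::-1])
E
```

```text
t 7.95 pos [ 0.4956 -0.2375  0.2117] q [ 0.66  0.68 -0.5   1.83  0.46  0.74 -0.09] F [ 0.6 -0.4 -1.9] open 0.399
rot left [-0.03 -0.03  0.01]
shift left (units) [-20.98   0.57   2.08]
```

View pics/s6.png

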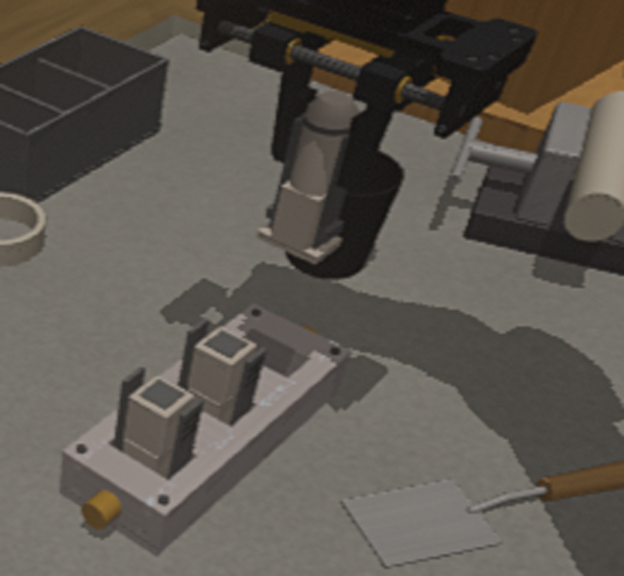

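Run:
```python
from h import *
s=pickle.load(open("side0.pkl","rb"))
o=.2117-.070
# predict in crop px if upright
for n,X in [("domeTop",(.495,-.2375,o+.105)),("foot c",(.495,-.2375,o)),*[(f"foot{a,b}",(.495+a*.024,-.2375+b*.016,o)) for a in(1,-1) for b in(1,-1)]]:
    print(n,((proj(s,X)-[340,20])*2.4).round(0))
```

```text
domeTop [338.  99.]
foot c [300. 243.]
foot(1, 1) [258. 239.]
foot(1, -1) [283. 221.]
foot(-1, 1) [318. 265.]
foot(-1, -1) [342. 246.]
```

View pics/w6.png

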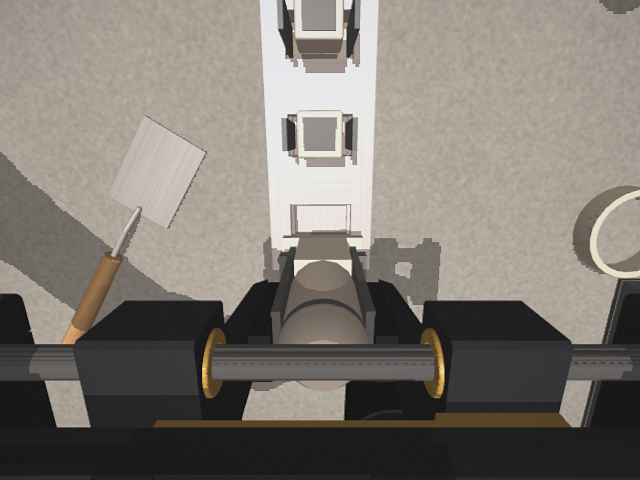

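Upright and unslipped: the foot corners match an upright cartridge to within a few pixels. The socket is empty and the squares are still seated. Carrying it to the tray.

Request:
send_rows --motion '[[[0, 0, 0, -0.3, 0, 0, 1], [0, 0, 0, -0.5, 0, 0.1, 1], [0, 0, 0, -0.7, 0, 0.1, 1], [0, 0, 0, -0.9, 0, 0.1, 1], [0, 0, 0, -0.9, 0, 0.1, 1]]]'

```text
clock: 8.47
tool_pos: [0.5029, -0.1696, 0.209]
eef_rot: [-0.5, 0.501, -0.5, 0.5]
contact_force: [0.2, 0.7, -2.3]
opening: 0.401
```

Request:
send_rows --motion '[[[0, 0, 0, -0.9, 0, 0.1, 1], [0, 0, 0, -0.9, 0, 0.1, 1], [0, 0, 0, -0.9, 0, 0.1, 1], [0, 0, 0, -0.9, 0, 0.1, 1], [0, 0, 0, -0.9, 0, 0.1, 1]]]'

```text
clock: 8.88
tool_pos: [0.5128, -0.0792, 0.2091]
eef_rot: [-0.5, 0.501, -0.5, 0.5]
contact_force: [-0.2, 0.5, -2.5]
opening: 0.398
```

Request:
send_rows --motion '[[[0, 0, 0, -0.9, 0, 0.1, 1], [0, 0, 0, -0.9, 0, 0.1, 1], [0, 0, 0, -0.9, 0, 0.1, 1], [0, 0, 0, -0.9, 0, 0.1, 1], [0, 0, 0, -0.9, 0, 0.1, 1]]]'

```text
clock: 9.3
tool_pos: [0.5227, 0.0107, 0.209]
eef_rot: [-0.5, 0.501, -0.5, 0.5]
contact_force: [-0.1, -1.1, -2.1]
opening: 0.402
```

Request:
send_rows --motion '[[[0, 0, 0, -0.9, 0, 0.1, 1], [0, 0, 0, -0.9, 0, 0.1, 1], [0, 0, 0, -0.9, 0, 0.1, 1], [0, 0, 0, -0.9, 0, 0.1, 1], [0, 0, 0, -0.9, 0, 0.1, 1]]]'

```text
clock: 9.72
tool_pos: [0.5327, 0.1006, 0.209]
eef_rot: [-0.5, 0.501, -0.5, 0.499]
contact_force: [0.0, -0.2, -2.0]
opening: 0.402
```

Request:
send_rows --motion '[[[0, 0, 0, -0.9, 0, 0.1, 1], [0, 0, 0, -0.9, 0, 0, 1], [0, 0, 0, -0.8, 0, 0, 1], [0, 0, 0, -0.6, 0, 0, 1], [0, 0, 0, -0.3, 0, 0, 1]]]'

```text
clock: 10.13
tool_pos: [0.5348, 0.1716, 0.2092]
eef_rot: [-0.5, 0.5, -0.499, 0.5]
contact_force: [0.4, 0.6, -0.6]
opening: 0.395
```

```bash
python3 st.py 0.538 0.182 0.0755
python3 - <<'E'
from plant import imaging
import cv2,numpy as np,pickle
d=imaging.snapshot("side");pickle.dump(d,open("s7.pkl","wb"));a=d["img"];b=imaging.snapshot("top")["img"]
cv2.imwrite("pics/s7.png",a[:,:,::-1]);cv2.imwrite("pics/t7.png",b[:,:,::-1])
E
python3 st.py 0.538 0.182 0.0755
```

```text
t 10.1333 pos [0.5348 0.1716 0.2092] q [-0.14  0.69 -0.43  1.8   0.4   0.74 -0.78] F [ 0.4  0.6 -0.6] open 0.395
rot left [ 0.01  0.02 -0.02]
shift left (units) [-0.51  6.69  0.17]
t 10.2333 pos [0.5352 0.1701 0.2094] q [-0.14  0.69 -0.43  1.8   0.4   0.74 -0.78] F [ 0.1  0.1 -2.1] open 0.4
rot left [ 0.01  0.01 -0.01]
shift left (units) [-0.59  6.69  0.14]
```

View pics/s7.png

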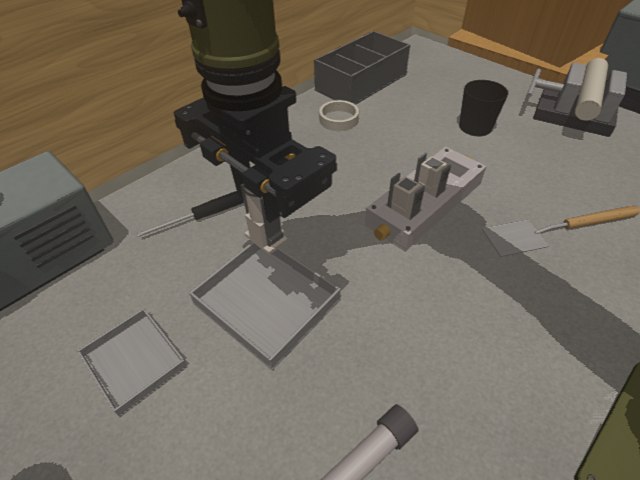

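View pics/t7.png

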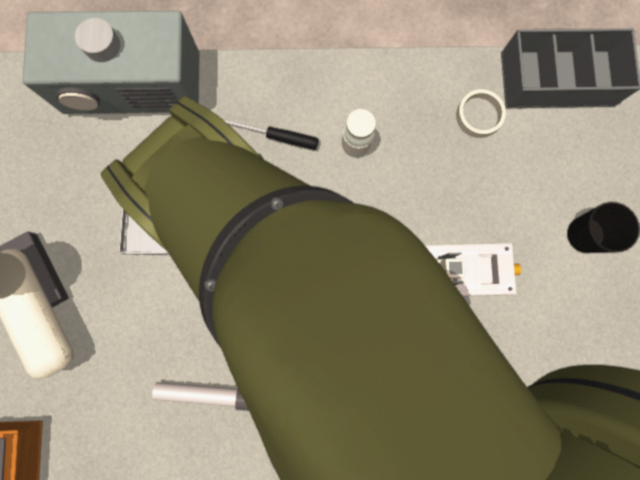

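Request:
send_rows --motion '[[[0, 0, 0, -0.3, 0.3, 0.1, 1], [0, 0, 0, -0.2, 0.6, 0, 1], [0, 0, 0, 0, 0.7, 0, 1], [0, 0, 0, 0, 0.7, 0, 1], [0, 0, 0, 0, 0.7, 0, 1]]]'

```text
clock: 10.65
tool_pos: [0.5377, 0.1777, 0.148]
eef_rot: [-0.5, 0.501, -0.501, 0.499]
contact_force: [0.2, 0.1, -1.7]
opening: 0.4
```

Request:
send_rows --motion '[[[0, 0, 0, 0, 0.7, 0, 1], [0, 0, 0, 0, 0.7, 0, 1], [0, 0, 0, 0, 0.6, 0, 1], [0, 0, 0, 0, 0.4, 0, 1], [0, 0, 0, 0, 0.2, 0, 1]]]'

```text
clock: 11.07
tool_pos: [0.5371, 0.1776, 0.0958]
eef_rot: [-0.5, 0.501, -0.5, 0.498]
contact_force: [-0.7, -0.6, -2.0]
opening: 0.404
```

```bash
python3 st.py 0.538 0.182 0.0745
python3 - <<'E'
from plant import imaging
import cv2,numpy as np,pickle
d=imaging.snapshot("side");a=d["img"][140:380,160:400]
cv2.imwrite("pics/s8.png",cv2.resize(a,None,fx=2.5,fy=2.5,interpolation=2)[:,:,::-1])
E
python3 st.py 0.538 0.182 0.0745
```

```text
t 11.0667 pos [0.5371 0.1776 0.0958] q [-0.22  0.86 -0.32  1.86  0.51  0.51 -0.88] F [-0.7 -0.6 -2. ] open 0.404
rot left [ 0.03 -0.03  0.02]
shift left (units) [-0.22  1.06  0.05]
t 11.1167 pos [0.5371 0.1778 0.0959] q [-0.22  0.86 -0.32  1.86  0.51  0.51 -0.88] F [ 0.6  0.1 -1.9] open 0.399
rot left [ 0.03 -0.03  0.02]
shift left (units) [-0.21  1.07  0.05]
```

View pics/s8.png

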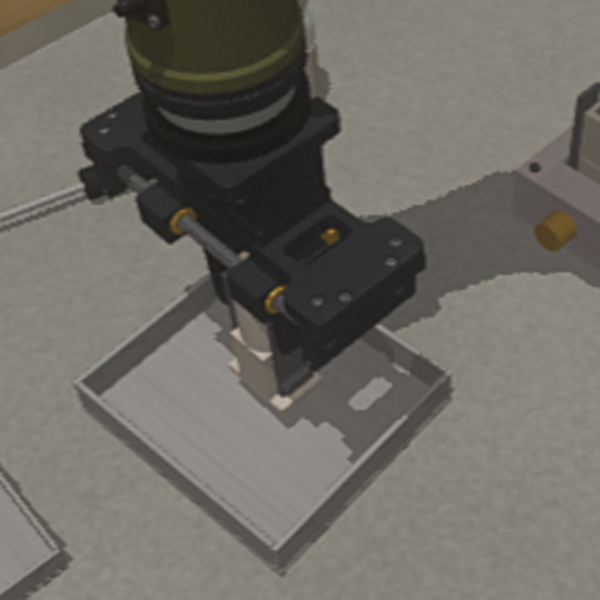

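The foot, at crop (278,395), is inside the tray and about 20 mm above the floor. I'll lower it gently to contact.

Request:
send_rows --motion '[[[0, 0, 0, -0.1, 0.3, 0, 1], [0, 0, 0, -0.1, 0.3, 0, 1], [0, 0, 0, 0, 0.2, 0, 1], [0, 0, 0, 0, 0.1, 0, 1], [0, 0, 0, 0, 0, 0, 1]]]'

```text
clock: 11.53
tool_pos: [0.5377, 0.1824, 0.0793]
eef_rot: [-0.5, 0.5, -0.5, 0.499]
contact_force: [-0.4, 0.4, -1.6]
opening: 0.403
```

```bash
python3 st.py 0.538 0.182 0.0740
```

```text
t 11.5333 pos [0.5377 0.1824 0.0793] q [-0.23  0.88 -0.3   1.86  0.52  0.48 -0.9 ] F [-0.4  0.4 -1.6] open 0.403
rot left [ 0.01 -0.02  0.01]
shift left (units) [0.02 0.27 0.02]
```

Request:
send_rows --motion '[[[0, 0, 0, 0, 0.1, 0, 1], [0, 0, 0, 0, 0.07, 0, 1], [0, 0, 0, 0, 0, 0, 1], [0, 0, 0, 0, 0, 0, 1], [0, 0, 0, 0, 0, 0, 1]]]'

```text
clock: 11.95
tool_pos: [0.538, 0.1824, 0.0764]
eef_rot: [0.499, -0.5, 0.501, -0.5]
contact_force: [0.2, -0.4, -1.7]
opening: 0.399
```

Request:
send_rows --motion '[[[0, 0, 0, 0, 0.05, 0, 1], [0, 0, 0, 0, 0, 0, 1], [0, 0, 0, 0, 0, 0, 1], [0, 0, 0, 0, 0, 0, 1], [0, 0, 0, 0, 0, 0, 1]]]'

```text
clock: 12.37
tool_pos: [0.5379, 0.1825, 0.0753]
eef_rot: [0.5, -0.5, 0.501, -0.5]
contact_force: [0.1, 0.4, -2.2]
opening: 0.4
```

Request:
send_rows --motion '[[[0, 0, 0, 0, 0.05, 0, 1], [0, 0, 0, 0, 0, 0, 1], [0, 0, 0, 0, 0, 0, 1], [0, 0, 0, 0, 0, 0, 1], [0, 0, 0, 0, 0, 0, 1]]]'

```text
clock: 12.78
tool_pos: [0.538, 0.1825, 0.0743]
eef_rot: [0.499, -0.5, 0.501, -0.5]
contact_force: [-0.1, -0.0, -0.5]
opening: 0.404
```

Request:
send_rows --motion '[[[0, 0, 0, 0, 0.04, 0, 1], [0, 0, 0, 0, 0, 0, 1], [0, 0, 0, 0, 0, 0, 1], [0, 0, 0, 0, 0, 0, 1], [0, 0, 0, 0, 0, 0, 1]]]'

```text
clock: 13.2
tool_pos: [0.538, 0.1826, 0.0742]
eef_rot: [0.499, -0.5, 0.501, -0.5]
contact_force: [-1.6, 0.1, 5.2]
opening: 0.401
```

The foot is on the floor, with 5 N upward. Releasing gradually.

Request:
send_rows --motion '[[[0, 0, 0, 0, 0, 0, 0.1], [0, 0, 0, 0, 0, 0, 0], [0, 0, 0, 0, 0, 0, -0.1], [0, 0, 0, 0, 0, 0, -0.2], [0, 0, 0, 0, 0, 0, -0.3]]]'

```text
clock: 13.62
tool_pos: [0.5378, 0.1825, 0.0734]
eef_rot: [-0.5, 0.501, -0.5, 0.499]
contact_force: [-0.8, 0.6, 0.0]
opening: 0.642
```

Request:
send_rows --motion '[[[0, 0, 0, 0, 0, 0, -0.5], [0, 0, 0, 0, 0, 0, -0.8], [0, 0, 0, 0, 0, 0, -1], [0, 0, 0, 0, 0, 0, -1], [0, 0, 0, 0, 0, 0, -1]]]'

```text
clock: 14.03
tool_pos: [0.5379, 0.1824, 0.0734]
eef_rot: [0.5, -0.5, 0.501, -0.499]
contact_force: [-0.1, 0.7, 0.4]
opening: 0.987
```

```bash
python3 st.py 0.538 0.182 0.0740
python3 - <<'E'
from plant import imaging
import cv2
b=imaging.snapshot("wrist")["img"]
cv2.imwrite("pics/w9.png",b[:,:,::-1])
E
```

```text
t 14.0333 pos [0.5379 0.1824 0.0734] q [-0.24  0.89 -0.29  1.86  0.53  0.46 -0.9 ] F [-0.1  0.7  0.4] open 0.987
rot left [ 0.   -0.02  0.  ]
shift left (units) [ 0.02 -0.03  0.01]
```

View pics/w9.png

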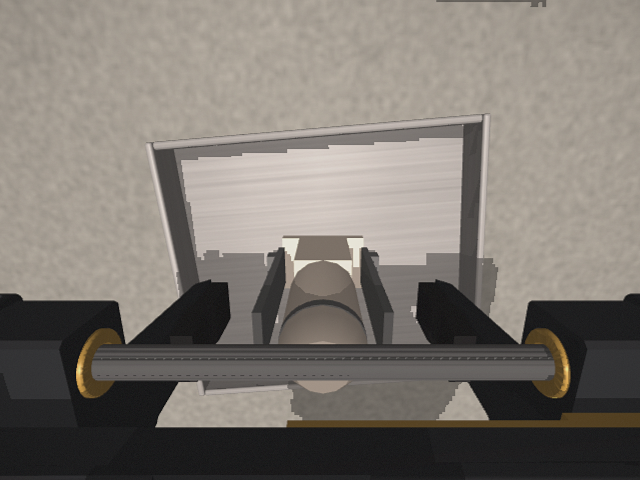

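The cartridge stands free, with its tabs at columns 262 and 385 and the fingers clear at 228 and 418. Retreating straight up.

Request:
send_rows --motion '[[[0, 0, 0, 0, -0.3, 0, -1], [0, 0, 0, 0, -0.6, 0, -1], [0, 0, 0, 0, -0.8, 0, -1], [0, 0, 0, 0, -0.8, 0, -1], [0, 0, 0, 0, -0.9, 0, -1]]]'

```text
clock: 14.5
tool_pos: [0.5378, 0.1824, 0.143]
eef_rot: [0.5, -0.5, 0.5, -0.5]
contact_force: [0.8, -0.7, -0.2]
opening: 1.002
```

Request:
send_rows --motion '[[[0, 0, 0, 0, -0.9, 0, -1], [0, 0, 0, 0, -0.9, 0, -1], [0, 0, 0, 0, -0.9, 0, -1], [0, 0, 0, 0, -0.9, 0, -1], [0, 0, 0, 0, -0.5, 0, -1]]]'

```text
clock: 14.92
tool_pos: [0.5386, 0.183, 0.2266]
eef_rot: [0.498, -0.5, 0.501, -0.501]
contact_force: [0.7, 0.6, 1.5]
opening: 1.002
```

Request:
send_rows --motion '[[[0, 0, 0, 0, 0, 0, -1], [0, 0, 0, 0, 0, 0, -1], [0, 0, 0, 0, 0, 0, -1], [0, 0, 0, 0, 0, 0, -1], [0, 0, 0, 0, 0, 0, -1]]]'

```text
clock: 15.33
tool_pos: [0.5373, 0.1822, 0.2225]
eef_rot: [-0.5, 0.501, -0.5, 0.499]
contact_force: [0.9, 0.9, 0.4]
opening: 1.001
```

```bash
python3 st.py
python3 - <<'E'
from plant import imaging
import cv2
from h import *
d=imaging.snapshot("side")
cv2.imwrite("pics/s10.png",d["img"][:,:,::-1]);cv2.imwrite("pics/w10.png",imaging.snapshot("wrist")["img"][:,:,::-1])
print(proj(d,(.538,.1825,.109)),[proj(d,(.538+a*.024,.1825+b*.016,.004)).round() for a in(1,-1) for b in (1,-1)])
E
```

```text
t 15.3333 pos [0.5373 0.1822 0.2225] q [-0.15  0.68 -0.44  1.77  0.39  0.79 -0.78] F [0.9 0.9 0.4] open 1.001
rot left [ 0.02 -0.02  0.01]
[261.74981966 257.04422214] [array([251., 298.]), array([267., 286.]), array([272., 317.]), array([288., 304.])]
```

View pics/s10.png

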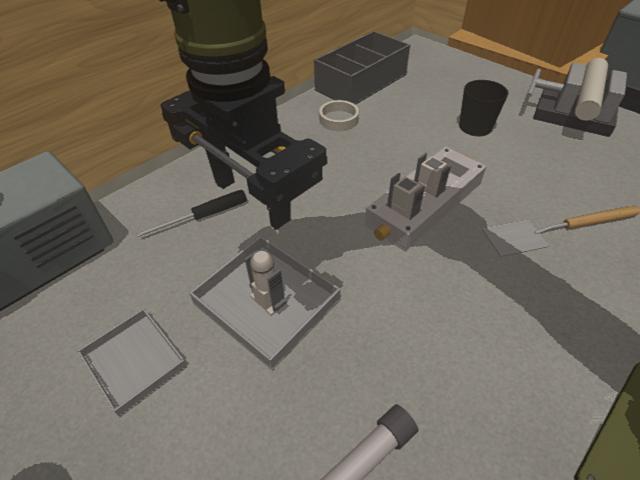

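View pics/w10.png

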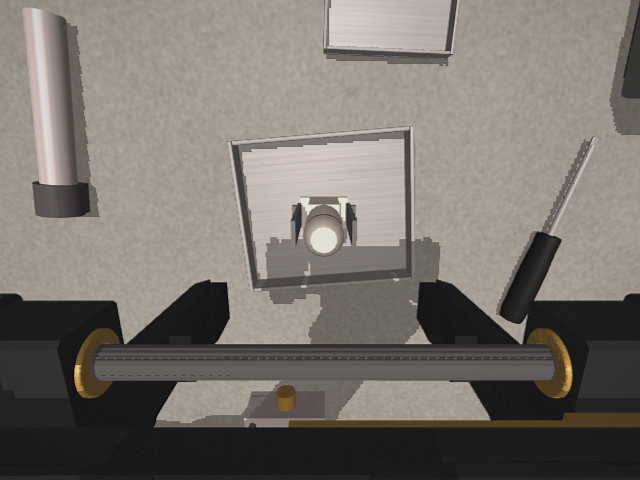

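The round trap stands upright on the large tray's floor: side-view dome at (262,258), against a predicted (262,257). Both squares, at (405,195) and (433,172), are still in the manifold. The gripper is clear.

```bash
python3 -c "
from plant import job
print(job.finish_job())"
```

```text
the job is handed in; nothing more can be done
None
```

I unclipped the round trap by pinching both side tabs, lifted it straight out, set it upright near the centre of the large steel tray, and let go. The job was handed in at about 15.4 s of the 38 s allowed.

- **Final pictures:** the trap stands upright on the tray floor, with its dome about 1 px from where an upright cartridge should appear. Both square cartridges are still seated in the manifold, and nothing else visibly moved.
- **Robot at the end:** the gripper was open and well above the cartridge, touching nothing. The largest wrist force I read was about 5 N, while pinching and at touchdown.
- **Small disagreements:** the pinch closed to about 35 mm by the opening reading, where 39 mm was expected. The pictures showed both tabs fully in, and the grip held without slipping. The side camera placed the manifold 2–4 mm off from the top and wrist cameras, so I used the top and wrist values.

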